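# Brighten the mirror lamp with its stick remote

### The job

Turn up the mirror's lamp with the round black remote: tilt its yellow-balled stick well over, straight towards the yellow mark on the remote's rim, hold it there for two seconds, then let go so that it springs back upright. Do not push that stick well over to any other side, leave the blue-balled stick of the radio alone, and do not knock or shift the round mirror.

Things in the scene. Friction and masses are not known exactly. Their poses are not given: they have to be found in the camera images.
- lamp_remote: round black remote, 104 mm across, 28 mm high, stuck down so it cannot move; origin at the centre of its underside, z up. A yellow mark (18 x 20 mm) lies on its top near the rim, 39 mm from the centre on its own +x side: tilt the stick towards +x. It may be turned any way round. The stick stands in its centre, pivots 25 mm above the shelf, tilts to any side up to about 26 degrees
- lamp_knob (a point): centre of the yellow ball (26 mm across) on top of the remote's stick, a steel rod 10 mm thick. At rest 85 mm above the shelf, straight above the remote's origin; 60 mm from the pivot, so a 20 degree tilt moves it about 20 mm sideways. Light springs (0.4 Nm per rad: 2.5 N at the ball for 21 degrees) bring it back upright
- radio_knob (a point): centre of the blue ball (26 mm across, 85 mm above the shelf) on the like stick of the radio, a square light grey box 100 x 100 x 28 mm, also stuck down; not to be moved
- mirror: round mirror 156 mm across with glass on both sides, in a steel frame on a stand with a round foot 120 mm across, 243 mm high in all, about 0.7 kg, standing loose; origin at the centre of the foot's underside, z up, the glass faces its own -x and +x; not to be moved
Not all that is in view belongs to the job. What is shaped like the lamp_remote but orange is not meant.

How it is judged:
On the way:
1. the yellow-balled stick is tilted towards the yellow mark (ball at least 15 mm from upright that way, at most 12 mm to the side) and held there for 1.4 s (x of lamp_knob in the frame of lamp_remote above 0.015 m and y of lamp_knob in the frame of lamp_remote between -0.012 and 0.012 m), for 1.4 s.
At the end, for the whole second after the job is handed in: the yellow-balled stick has been let go and stands upright again, its ball within 6 mm of straight above the remote's centre (horizontal distance between lamp_knob and lamp_remote below 0.006 m); the robot touches nothing.
It fails at once if the yellow-balled stick is pushed well over (ball more than 15 mm) to a side other than the yellow mark's (x of lamp_knob in the frame of lamp_remote below -0.015 m or y of lamp_knob in the frame of lamp_remote below -0.015 m or y of lamp_knob in the frame of lamp_remote above 0.015 m).
It fails at once if the radio's blue-balled stick is moved (more than 8 mm) (distance of radio_knob from where it was at the start of the episode above 0.008 m).
It fails at once if the mirror is shifted (more than 15 mm) or tipped (more than 10 degrees) (distance of mirror from where it was at the start of the episode above 0.015 m or angle between mirror's own z axis and vertical above 0.175 rad).
It also fails if it takes over 32 s, if anything falls off the work surface, if the arm or the gripper's body presses on something with over 40 N, if the wrist force passes 120 N, or if a joint passes its speed limit or range.

### The arm

A 6-joint arm with a two-finger parallel gripper is mounted at the origin on the work surface. World frame = base frame: x ahead of the robot, y to its left, z up, the work surface at z = 0. Lengths are in m, angles in rad, forces in N, time in s.
With the tool pointing down it reaches from about 0.3 to 0.775 m from the base axis. Payload 14.6 kg.
Tool frame: the origin (TCP) lies at the very end of the fingers, on their centre line; the grasp point (between the pads) lies 19 mm behind it (tcp_to_grasp is the distance from the TCP to the grasp point, in m); z points along the fingers, y is the line along which they close (so a half turn about z gives the same grasp; the last joint's range is limited). The gripper opens to 85 mm and grips with 20 to 120 N. Pads are 22 mm wide; open, the fingers measure 114 mm over their backs; the gripper's body (76 mm by 85 mm) begins 54 mm behind the grasp point. The pads swing forward as they close: fully open they stand 13 mm farther back than shut.
Start: joints at [-1.375, 0.3, 1.521, -0, 1.321, -0.067], TCP at [0.143, -0.531, 0.231] pointing down, gripper open.
Joint ranges: [-3.03, 3.03], [-0.79, 2.21], [0.23, 2.52], [-1.04, 4.18], [0, 3.07], [-2.55, 2.55]. Speed limits (rad/s): [2.22, 2.22, 2.57, 3.14, 3.14, 3.14].

### API

Orientations are given as a rotation vector (axis times angle).
In Python, from rig import get_obs, grab_frame, hand_in, tcp_to_grasp gives the robot as it stands.
- The arm moves only by the tool step_arm, never from a script. Its argument "moves" is a list that holds one entry, the list of rows, each a list of 5 numbers: the shift along the tool's x, y, z in mm, then the turn about the tool's z in rad, then the finger opening in mm, from 0 to 85.4. In form: [[[x, y, z, turn, gripper], ...]]. A call has exactly 5 rows; each row shifts and turns the commanded pose from where the row before left it, along the tool's axes as they then stand; what a row does not reach is not made up. A row lasts 1/8 s, in which the tool goes at most 62.5 mm and 10.7 degrees, less where a joint would pass 70% of its speed; a pose out of reach is approached as far as the arm can. A call with a gripper value outside its range is refused whole. The fingers move at their own pace and stop on an object; the grip force is fixed at half the most. Time passes only in rows, so rows that do not move let the fingers close, or fill a call up. It gives the time, the measured TCP pose, the force, the opening and the grip force at its end, in the units of the state.
- get_obs(): the state, without advancing time (a new reading comes with each control period).
- grab_frame(name): name is "scene" or "side" or "wrist"; returns a dict with "pixels" (420x560x3 uint8, blue, green, red), "z_map" (420x560 float32, m along the optical axis (not along the pixel's ray), 0 where there is no reading), "fx", "fy", "cx", "cy" (pixels), "dist" ([k1, k2, p1, p2, k3] as OpenCV has them; the pictures are not rectified), "T" (4x4, takes a point from camera to world coordinates). Camera axes: x right, y down, z forward; pixel columns grow to the right and rows downward; lengths in m; the calibration is good to about 2 mm. A picture is of the moment at which its call begins.
- hand_in(): hands the job in; it is judged then, once.
The state is a dict: "clock": time; "qpos": joint angles; "joint_vel": joint speeds; "tau": joint torques, N m; "tool_pos": TCP position; "tcp_rot": TCP orientation; "force": force on the tool from outside, world axes, zero at the start; "moment": the same for the moment, N m; "gripper_width": finger opening in m; "finger_force": force on a finger pad.
Only numpy, scipy, OpenCV 4.12 (cv2) and the standard library are available. Lean on these libraries where they do the work, as an engineer would, in place of code of your own. Each camera call takes 0.05 s, during which the arm holds its last target. There are 200 camera calls.

## Working session

There is one attempt and no reset: what is moved stays moved. The work goes in short steps, Python scripts to look and compute and a tool call to move; the robot and the scene stay as the last step left them, time stands still between calls to the robot, and variables do not carry over. Pictures are saved under pics/ and viewed, at most 10 in all, crops included, and the job is handed in when it is done.

Besides the shell and the picture viewer there is one more tool, called after ">>>" as name(argument=value, ...), one argument or row to a line, values as JSON. step_arm: Moves the arm, as the interface text tells. Its arguments: {"type":"object","properties":{"moves":{"type":"array","items":{"type":"array","items":{"type":"array","items":{"type":"number"}}}}},"required":["moves"]}

```bash
mkdir -p pics; cat > h.py <<'E'
import numpy as np,cv2
from rig import *
def K(f): return np.array([[f['fx'],0,f['cx']],[0,f['fy'],f['cy']],[0,0,1.]])
def ray(f,u,v):
    p=cv2.undistortPoints(np.array([[[u,v]]],float),K(f),np.array(f['dist'],float))[0,0]
    T=np.array(f['T']); return T[:3,3],T[:3,:3]@np.array([p[0],p[1],1.])
def onz(f,u,v,z):
    o,d=ray(f,u,v); return o+d*(z-o[2])/d[2]
def blobs(f,lo,hi,amin=15):
    m=cv2.inRange(cv2.cvtColor(f['pixels'],cv2.COLOR_BGR2HSV),lo,hi)
    n,l,s,c=cv2.connectedComponentsWithStats(m)
    return [(s[i][:5].tolist(),c[i].round(1).tolist()) for i in range(1,n) if s[i][4]>=amin]
E
python3 - <<'E'
from h import *
a=grab_frame('scene');b=grab_frame('side')
for n,f in(('scene',a),('side',b)):
    cv2.imwrite(f'pics/{n}.png',f['pixels']); print(n,np.round(f['T'],3).tolist())
    for nm,lo,hi in(('yel',(20,120,100),(35,255,255)),('blue',(100,120,60),(130,255,255)),('or',(5,140,100),(18,255,255))):
        for s,c in blobs(f,lo,hi): print(nm,s,c,onz(f,*c,.085).round(3),onz(f,*c,.028).round(3))
print(get_obs())
E
```

```text
scene [[-0.732, 0.43, -0.529, 0.974], [0.681, 0.434, -0.59, 0.705], [-0.024, -0.792, -0.61, 0.671], [0.0, 0.0, 0.0, 1.0]]
yel [236, 142, 9, 8, 52] [239.7, 145.9] [ 0.35  -0.127  0.085] [ 0.289 -0.208  0.028]
yel [226, 158, 8, 5, 27] [229.7, 160.3] [ 0.417 -0.086  0.085] [ 0.363 -0.163  0.028]
yel [185, 160, 9, 8, 58] [188.9, 163.4] [ 0.503 -0.151  0.085] [ 0.458 -0.234  0.028]
yel [0, 171, 11, 10, 71] [4.4, 175.5] [ 0.877 -0.443  0.085] [ 0.867 -0.555  0.028]
yel [176, 177, 8, 4, 26] [179.5, 178.5] [ 0.561 -0.107  0.085] [ 0.52  -0.186  0.028]
yel [96, 264, 8, 6, 35] [99.5, 266.1] [0.841 0.043 0.085] [ 0.828 -0.022  0.028]
blue [0, 0, 33, 41, 1046] [13.1, 19.7] [ 0.345 -2.164  0.085] [ 0.283 -2.443  0.028]
blue [50, 0, 19, 28, 304] [58.8, 13.2] [ 0.105 -2.113  0.085] [ 0.02  -2.387  0.028]
blue [108, 0, 132, 81, 6064] [176.8, 33.1] [-0.144 -1.224  0.085] [-0.253 -1.411  0.028]
blue [0, 53, 29, 79, 1175] [9.3, 101.8] [ 0.72  -0.941  0.085] [ 0.696 -1.101  0.028]
blue [236, 218, 10, 11, 89] [240.4, 222.8] [0.561 0.135 0.085] [0.521 0.079 0.028]
blue [488, 366, 18, 20, 181] [496.7, 374.
[... 760 characters left out ...]
{'clock': 0.1, 'qpos': array([-1.37460651e+00,  3.00421411e-01,  1.52151533e+00, -1.68801516e-05,
        1.32072158e+00, -6.65533639e-02]), 'joint_vel': array([-3.08045215e-05,  3.25820256e-04, -3.09591974e-03, -1.80766286e-03,
       -6.91753665e-05, -1.65749627e-03]), 'tau': array([ 1.69025530e-03, -5.44376600e+01, -3.62372196e+01, -2.00901763e-05,
        3.01962886e-03, -6.71348076e-06]), 'tool_pos': array([ 0.1428282 , -0.53091005,  0.23077639]), 'tcp_rot': array([-3.11346796e+00, -4.11397263e-01,  1.34013608e-04]), 'force': array([-0.10740152,  0.66685397, -0.10384282]), 'moment': array([ 0.01391405, -0.04286165,  0.00937588]), 'finger_force': 0.0, 'gripper_width': 0.0851602506255809}
```

View pics/scene.png

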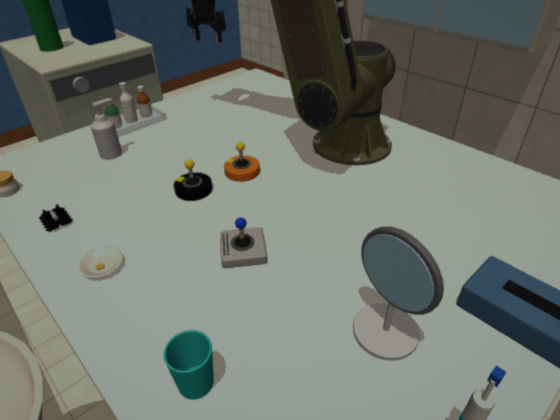

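View pics/side.png

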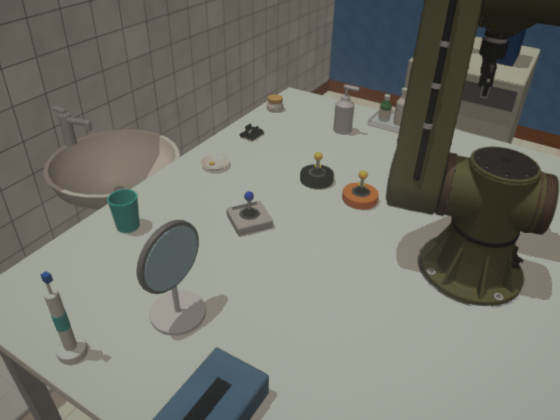

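Candidates:
- Black remote at scene px (190,185), with its yellow ball at (189,163) and its mark at about (179,178). This is the one described.
- Orange look-alike at (242,168), ball at (240,146). Not meant.
- Radio with the blue ball at (240,223). Must be left alone.
- Yellow things at (4,175) and (99,266) are a jar lid and something in the dish. They don't matter.

I'll check the choice in a close crop.

```bash
python3 - <<'E'
from h import *
f=grab_frame('scene')
cv2.imwrite('pics/crop.png',cv2.resize(f['pixels'][130:270,120:280],None,fx=4,fy=4,interpolation=cv2.INTER_CUBIC))
z=f['z_map']
for u,v in((107,138),(107,115),(190,163),(240,146)):
    d=z[v,u]; o,r=ray(f,u,v); print(u,v,(o+r*d).round(3))
E
```

```text
107 138 [ 0.588 -0.466  0.073]
107 115 [ 0.503 -0.653  0.056]
190 163 [ 0.506 -0.139  0.093]
240 146 [ 0.358 -0.114  0.093]
```

View pics/crop.png

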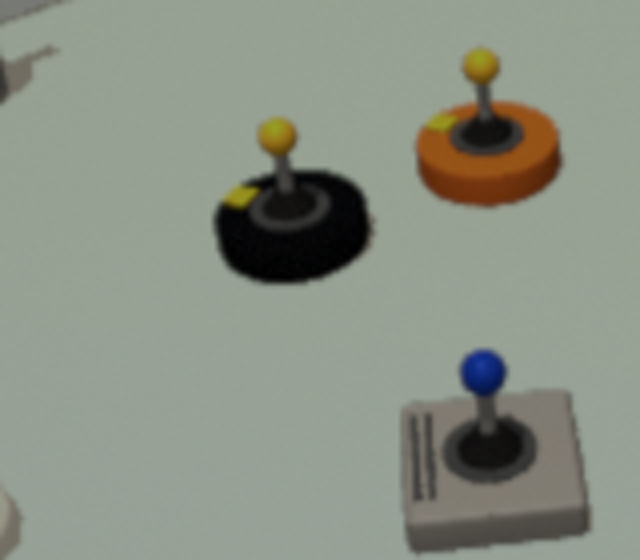

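The crop confirms it: the black disc with a yellow ball (crop 277,135) has its mark at upper left (240,197), the orange one is at right, and the radio is below. Setting out.

>>> step_arm(
  moves=[
    [[50, -30, 0, 0, 85], [50, -30, 0, 0, 85], [50, -30, 0, 0, 85], [50, -30, 0, 0, 85], [50, -30, 0, 0, 85]],
  ],
)

```text
clock: 0.78
tool_pos: [0.3463, -0.3198, 0.2313]
tcp_rot: [3.114, 0.411, 0.0]
force: [1.2, -1.5, 0.6]
gripper_width: 0.085
finger_force: 0.0
```

>>> step_arm(
  moves=[
    [[50, -30, 0, 0, 85], [50, -30, 0, 0, 85], [50, -30, 0, 0, 85], [40, -30, 0, -0.14, 85], [0, 0, 0, 0, 85]],
  ],
)

```text
clock: 1.4
tool_pos: [0.4989, -0.1537, 0.2308]
tcp_rot: [-3.076, -0.637, 0.001]
force: [-1.5, -0.8, 0.7]
gripper_width: 0.085
finger_force: 0.0
```

```bash
python3 - <<'E'
from h import *
f=grab_frame('wrist');cv2.imwrite('pics/w1.png',f['pixels'])
for s,c in blobs(f,(20,120,80),(35,255,255)): print(s,c,onz(f,*c,.085).round(4),onz(f,*c,.028).round(4))
o=get_obs();print(o['clock'],o['tool_pos'],o['tcp_rot'],np.round(f['T'],3).tolist())
E
```

```text
[310, 163, 17, 19, 316] [317.9, 171.8] [ 0.5283 -0.1739  0.085 ] [ 0.5194 -0.1844  0.028 ]
[270, 175, 24, 24, 421] [281.5, 186.3] [ 0.5027 -0.1489  0.085 ] [ 0.4888 -0.1545  0.028 ]
[191, 302, 14, 14, 112] [196.7, 307.5] [ 0.3466 -0.1188  0.085 ] [ 0.3018 -0.1184  0.028 ]
1.45 [ 0.49799768 -0.15501459  0.23082054] [-3.07700773e+00 -6.31610372e-01  1.18023715e-03] [[0.396, -0.871, -0.291, 0.573], [-0.918, -0.376, -0.126, -0.121], [0.001, 0.317, -0.948, 0.374], [0.0, 0.0, 0.0, 1.0]]
```

View pics/w1.png

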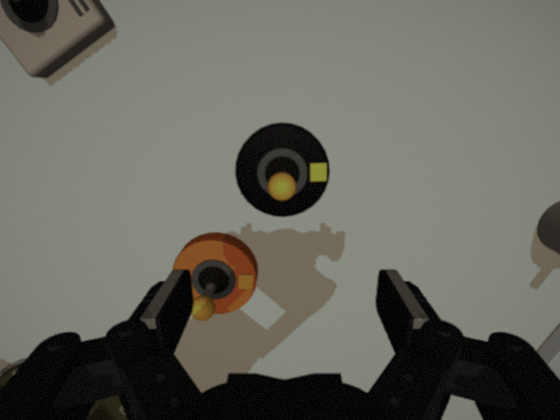

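The wrist view shows the black remote centred at (282,169), the ball at (282,186) and the mark at (318,172), with the fingers' line almost along the mark's direction. I'll go down around the ball and narrow the fingers to a loose cage.

>>> step_arm(
  moves=[
    [[6, -3, 0, 0, 85], [0, 0, 40, 0, 85], [0, 0, 45, 0, 85], [0, 0, 45, 0, 85], [0, 0, 35, 0, 85]],
  ],
)

```text
clock: 2.08
tool_pos: [0.5012, -0.1516, 0.0647]
tcp_rot: [-3.078, -0.625, 0.001]
force: [0.9, -0.4, 0.3]
gripper_width: 0.0849
finger_force: 0.0
```

>>> step_arm(
  moves=[
    [[0, 0, 0, 0, 34], [0, 0, 0, 0, 34], [0, 0, 0, 0, 34], [0, 0, 0, 0, 34], [0, 0, 0, 0, 34]],
  ],
)

```text
clock: 2.7
tool_pos: [0.5021, -0.151, 0.0668]
tcp_rot: [3.078, 0.628, 0.001]
force: [0.2, 0.5, 1.0]
gripper_width: 0.0339
finger_force: 0.0
```

```bash
python3 - <<'E'
from h import *
f=grab_frame('wrist');cv2.imwrite('pics/w2.png',f['pixels'])
for s,c in blobs(f,(20,120,80),(35,255,255)): print(s,c,onz(f,*c,.085).round(4),onz(f,*c,.028).round(4))
o=get_obs();print(o['clock'],o['tool_pos'],o['force'],o['gripper_width'])
E
```

```text
[331, 219, 31, 33, 969] [345.9, 234.8] [ 0.5374 -0.1635  0.085 ] [ 0.5195 -0.1841  0.028 ]
[256, 271, 49, 28, 920] [279.2, 285.2] [ 0.5041 -0.1472  0.085 ] [ 0.4711 -0.1603  0.028 ]
2.75 [ 0.50207112 -0.15098963  0.0666067 ] [ 0.32907977 -1.63511126 -0.11980528] 0.03428375246623572
```

View pics/w2.png

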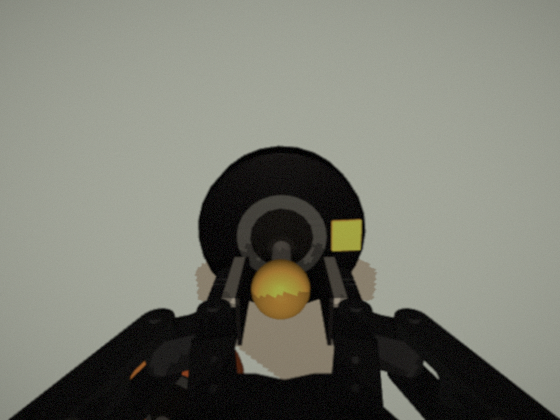

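The ball sits centred between the pads (280,288), with the mark to the right (346,235), which is tool +y. I'll tilt it now.

>>> step_arm(
  moves=[
    [[0, 5, 0, 0, 34], [0, 5, 0, 0, 34], [0, 5, 1, 0, 34], [0, 5, 1, 0, 34], [0, 5, 1, 0, 34]],
  ],
)

```text
clock: 3.38
tool_pos: [0.5119, -0.1742, 0.0632]
tcp_rot: [-3.078, -0.628, 0.0]
force: [-1.3, 2.6, 2.2]
gripper_width: 0.0341
finger_force: 1.3
```

```bash
python3 - <<'E'
from h import *
f=grab_frame('wrist');cv2.imwrite('pics/w3.png',f['pixels'])
for s,c in blobs(f,(12,120,80),(35,255,255),200): print(s,c,onz(f,*c,.081).round(4),onz(f,*c,.028).round(4))
o=get_obs();print(o['clock'],o['tool_pos'],o['force'],o['gripper_width'])
E
```

```text
[290, 221, 32, 33, 1022] [305.5, 236.9] [ 0.5395 -0.1716  0.081 ] [ 0.5197 -0.1843  0.028 ]
[245, 259, 59, 59, 2696] [273.8, 288.2] [ 0.5113 -0.1688  0.081 ] [ 0.4795 -0.1803  0.028 ]
3.425 [ 0.51198808 -0.17462748  0.06308475] [-1.44735974  1.66344691  1.52949583] 0.03419406049504561
```

View pics/w3.png

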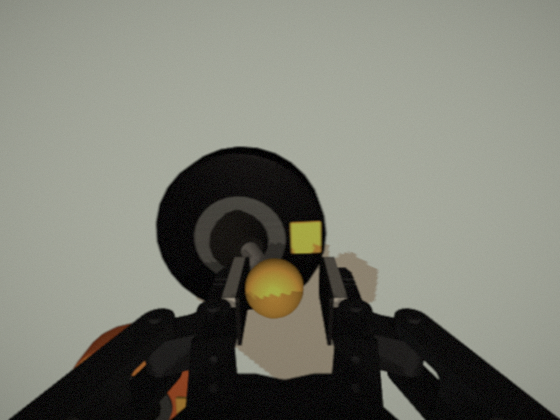

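The ball (274,288) has moved about 20 mm towards the mark (306,237), pressed by the trailing pad. I'll hold it there.

>>> step_arm(
  moves=[
    [[0, 1, 0, 0, 34], [0, 0, 0, 0, 34], [0, 0, 0, 0, 34], [0, 0, 0, 0, 34], [0, 0, 0, 0, 34]],
  ],
)

```text
clock: 4.05
tool_pos: [0.5121, -0.1748, 0.0632]
tcp_rot: [-3.078, -0.628, 0.0]
force: [-0.7, 2.7, -0.5]
gripper_width: 0.0339
finger_force: 1.4
```

>>> step_arm(
  moves=[
    [[0, 0, 0, 0, 34], [0, 0, 0, 0, 34], [0, 0, 0, 0, 34], [0, 0, 0, 0, 34], [0, 0, 0, 0, 34]],
  ],
)

```text
clock: 4.68
tool_pos: [0.5121, -0.1749, 0.0633]
tcp_rot: [-3.078, -0.628, 0.0]
force: [-0.6, 2.2, -0.5]
gripper_width: 0.0341
finger_force: 1.5
```

>>> step_arm(
  moves=[
    [[0, 0, 0, 0, 34], [0, 0, 0, 0, 34], [0, 0, 0, 0, 34], [0, 0, 0, 0, 34], [0, 0, 0, 0, 34]],
  ],
)

```text
clock: 5.3
tool_pos: [0.5122, -0.1749, 0.0633]
tcp_rot: [3.078, 0.628, -0.0]
force: [-1.5, 2.3, -2.2]
gripper_width: 0.034
finger_force: 1.5
```

>>> step_arm(
  moves=[
    [[0, 0, 0, 0, 34], [0, -5, 0, 0, 34], [0, -7, 0, 0, 34], [0, -7, 0, 0, 34], [0, -7, 0, 0, 34]],
  ],
)

```text
clock: 5.92
tool_pos: [0.5019, -0.1505, 0.0634]
tcp_rot: [3.078, 0.629, 0.0]
force: [-0.3, 0.2, -0.2]
gripper_width: 0.0338
finger_force: 0.0
```

>>> step_arm(
  moves=[
    [[0, 0, 0, 0, 85], [0, 0, 0, 0, 85], [0, 0, 0, 0, 85], [0, 0, 0, 0, 85], [0, 0, 0, 0, 85]],
  ],
)

```text
clock: 6.55
tool_pos: [0.502, -0.151, 0.0633]
tcp_rot: [-3.078, -0.628, 0.0]
force: [-0.6, -0.1, 0.1]
gripper_width: 0.0851
finger_force: 0.0
```

>>> step_arm(
  moves=[
    [[0, 0, -30, 0, 85], [0, 0, -45, 0, 85], [0, 0, -45, 0, 85], [0, 0, -40, 0, 85], [0, 0, 0, 0, 85]],
  ],
)

```text
clock: 7.18
tool_pos: [0.5029, -0.1513, 0.2263]
tcp_rot: [3.075, 0.628, 0.007]
force: [0.3, 0.6, -1.0]
gripper_width: 0.0849
finger_force: 0.0
```

```bash
python3 - <<'E'
from h import *
f=grab_frame('wrist');cv2.imwrite('pics/w4.png',f['pixels'])
for s,c in blobs(f,(20,120,80),(35,255,255)): print(s,c,onz(f,*c,.085).round(4),onz(f,*c,.028).round(4))
o=get_obs();print(o['clock'],o['tool_pos'],o['force'],o['gripper_width'])
E
```

```text
[309, 168, 17, 19, 314] [317.1, 177.1] [ 0.5291 -0.1727  0.085 ] [ 0.5195 -0.1835  0.028 ]
[269, 182, 24, 23, 427] [280.8, 193.1] [ 0.5026 -0.1484  0.085 ] [ 0.4878 -0.1544  0.028 ]
[243, 292, 8, 4, 25] [246.2, 293.6] [ 0.3913 -0.1572  0.085 ] [ 0.3542 -0.1649  0.028 ]
[190, 309, 11, 13, 64] [194.2, 314.0] [ 0.3473 -0.1161  0.085 ] [ 0.3014 -0.1157  0.028 ]
7.225 [ 0.50221952 -0.15107834  0.22411516] [ 0.13583893 -0.56551631 -0.05866438] 0.08512753193665795
```

View pics/w4.png

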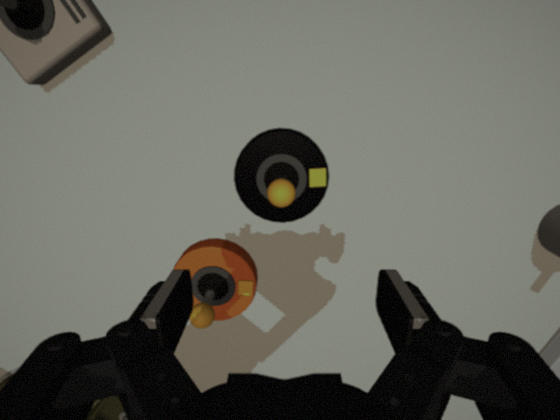

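The stick is upright again: the ball at (281,193) is back within 1 mm of where it started, and the gripper is clear. The tilt was held for about 2 s.

```bash
python3 -c "from rig import *; print(hand_in())"
```

```text
the job is handed in; nothing more can be done
None
```

I tilted the yellow-balled stick about 20 mm towards the yellow mark, held it for about 2 s and let it spring back upright, with no contact with the radio or mirror, and handed the job in (no verdict was returned).

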